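# Knock the spur centre out of a small wood lathe

## Robot

A 7-joint arm with a two-finger parallel gripper is mounted at the origin on a cart in front of the work surface, level with it; the furniture and walls round the work are solid. World frame = base frame: x ahead of the robot, y to its left, z up, the work surface at z = 0. Lengths are in m, angles in rad, forces in N, time in s.
With the tool pointing down it reaches from about 0.4 to 0.875 m from the base axis. Payload 19.3 kg.
Tool frame: the origin (TCP) lies at the very end of the fingers, on their centre line; the grasp point (between the pads) lies 19 mm behind it; z points along the fingers, y is the direction in which the jaws open and shut (so a half turn about z gives the same grasp; the last joint's range is limited). The gripper opens to 85 mm and grips with 20 to 120 N. Pads are 22 mm wide; open, the fingers measure 114 mm over their backs; the gripper's body (76 mm by 85 mm) begins 54 mm behind the grasp point. The pads swing forward as they close: fully open they stand 13 mm farther back than shut.
Start: joints at [1.172, 0.521, -0.036, 1.599, 0.021, 1.021, -0.113], TCP at [0.202, -0.592, 0.231] pointing down, gripper open.
Joint ranges: [-2.91, 2.91], [-0.3, 2.13], [-1.5, 1.42], [0.17, 2.43], [-1.26, 4.41], [0.16, 1.93], [-2.52, 2.52]. Speed limits (rad/s): [1.89, 1.89, 2.39, 2.39, 3.01, 3.01, 3.01].

## Interface

Orientations are given as [roll, pitch, yaw] about the fixed x, y, z axes, in that order (R = Rz(yaw) Ry(pitch) Rx(roll)).
In Python, from workcell import telemetry, imaging, ticket gives the robot as it stands.
- The arm moves only by the tool carry_out, never from a script. Its argument "series" is a list of rows, each a list of 7 numbers: the shift along the tool's x, y, z in m, then the turn, a rotation vector about the tool's x, y, z in rad, then the closure in counts, from 0 (fully open) to 255 (shut). In form: [[tx, ty, tz, ax, ay, az, jaw], ...]. A call has 1 to 10 rows; each row is the pose to reach, as a shift and turn from the pose commanded when the call began, along the tool's axes at that moment; what a row does not reach only later rows make up. A row lasts 1/8 s, in which the tool goes at most 62.5 mm and 10.7 degrees, less where a joint would pass 70% of its speed; a pose out of reach is approached as far as the arm can. A call with a gripper value outside its range is refused whole. The fingers move at their own pace and stop on an object; "force" is the grip in N (left out, the last holds). Time passes only in rows, so rows that repeat a pose let the fingers close. It gives the time, the measured TCP pose, the force and the opening at its end, in the units of the state.
- telemetry.observe(): the state, without advancing time (a new reading comes with each control period).
- imaging.grab_frame(name): name is "scene" or "top" or "wrist"; returns (picture, depth): 400x640x3 uint8, blue, green, red; 400x640 float32, m along the optical axis (not along the pixel's ray), 0 where there is no reading.
- imaging.camera_info(name): a dict with "mtx" (3x3 intrinsics, pixels), "extrinsics" (4x4, takes a point from camera to world coordinates); the wrist camera has in their place "hand_eye" (4x4, takes a point from camera to tool coordinates, whose origin is the TCP and whose axes are the flange's). Camera axes: x right, y down, z forward; pixel columns grow to the right and rows downward; lengths in m; the calibration is good to about 2 mm. A picture is of the moment at which its call begins: read the wrist's pose just before it. camera_info takes no time and is no camera call.
- ticket.job_done(): hands the job in, once; it reports no verdict.
The state is a dict: "clock": time; "qpos": joint angles; "qd": joint speeds; "joint_efforts": joint torques, N m; "position": TCP position; "tool_rot": TCP orientation; "force": force on the tool from outside, world axes, zero at the start; "moment": the same for the moment, N m; "grip_width": finger opening in m.
Only numpy, scipy, OpenCV 4.12 (cv2) and the standard library are available. Lean on these libraries where they do the work, as an engineer would, in place of code of your own. Each camera call takes 0.05 s, during which the arm holds its last target.

## Task

Take the spur centre out of the lathe's headstock. Slide the cork-lined tray along the bed until it stops against the headstock, then push the knock-out bar through the hollow spindle from the handwheel end until the centre comes out of the nose and drops into the tray. Draw the bar right out and lay it level in both notches of its wooden rest, without the gripper touching the centre or disturbing the blank, the jar or the chisel.

Things in the scene. Friction and masses are not known exactly. Their poses are not given: they have to be found in the camera images.
- lathe: Small grey-green wood lathe, fixed. Origin on the bench top, straight below the spindle axis, at the headstock's nose-side face. +y runs along the axis from nose to handwheel (robot's left at yaw 0), z up; -x is the control-panel side. Axis level, 130 mm up; the spindle does not turn. Bed 90 mm wide, top z 50 mm, y +85 to -380 mm; headstock y 0 to 88 mm, x -72 to +117 mm, top z 182 mm.
- spindle_mouth (a point): Centre of the handwheel end of the spindle bore, on the axis at lathe y +108 mm; axes as the lathe's. The aluminium hub is dished as a funnel, about 36 mm wide here, narrowing over 14 mm to the 15 mm bore. The dark handwheel round it is 86 mm in diameter, lathe y 91 to 105 mm. From here to the nose face is 130 mm.
- spindle_nose (a point): Centre of the face of the spindle nose (34 mm across, lathe y -22 mm, on the axis); axes as the lathe's. The last 39 mm of the bore widens to an 18 mm socket that holds the centre's shank.
- tray (a joint): Travel of the tray along the bed, m: 0 = home, its wooden end against the headstock under the nose; grows as it stands farther off towards the tailstock (up to 0.10). Slides freely with about 1.5 N of friction and stays where it is left.
- tray_end (a point): Middle of the outer face of the tray's end towards the tailstock, on the bed's centre line, 70 mm above the bench (20 mm above the bed); axes as the lathe's. Push here towards lathe +y. This end is a wooden wall 12 mm thick, lathe x -38 to +66 mm, its top 85 mm above the bench.
- tray_floor (a point): Middle of the cork floor of the tray's main compartment, 58 mm above the bench; axes as the lathe's. Compartment 64 mm (x) by 114 mm (y) inside, walls 22 mm above the cork; a narrow one behind it (+x) holds a spare cone centre that is part of the tray. At home this point lies 67 mm from the headstock face, straight below the axis.
- spur_centre: Steel four-spur drive centre, 90 g. Origin on its axis at the back of the head (25 mm diameter, 12 mm long, spurs and point to 22 mm) which points to its -y; the shank, 17 mm in diameter, runs 30 mm to +y. It starts with the shank in the spindle socket, head 1.5 mm off the nose, held by about 6 to 12 N; pushed about 10 mm it is loose, and drops when its tail leaves the nose.
- centre_mid (a point): Point on the centre's axis about at its centre of mass, 4 mm to the +y (shank) side of the origin.
- centre_tail (a point): Middle of the flat tail end of the centre's shank, 30 mm to +y of its origin: the face that the bar pushes; at the start about 102 mm inside the spindle mouth.
- bar: Knock-out bar, 150 g: steel rod 10 mm in diameter, 155 mm long, with a round wooden handle 24 mm in diameter, 60 mm long. Origin on its axis, mid-handle; the rod points to its -y, tip 185 mm from the origin, centre of mass about 80 mm. It starts level in the rest, axis 46 mm above the bench, the handle overhanging the rest's end, tip towards the lathe.
- bar_tip (a point): Rounded brass tip of the bar, 185 mm to -y of its origin, on its axis.
- bar_rest: Wooden rest, fixed: board 62 x 135 x 14 mm with two V-notched uprights at y -52.5 and +52.5 mm, 14 mm thick, 44 mm wide, tops at 56 mm. Origin at the centre of its underside; V's run along y, 28 mm wide at the top, bottoms 38 mm up; a rod in them has its axis 46 mm up. The bar's origin starts 100 to 115 mm to its +y; the handle is too thick for the notches.
- blank: Bystander: dark hardwood turning blank, 28 x 180 x 28 mm, lying behind the bed. Origin at the centre of its underside, long along its y.
- amber_jar: Bystander: amber jar of finish with a black lid, 46 mm wide and 59 mm high, behind the headstock. Origin at the centre of its underside.
- chisel: Bystander: chisel with a red handle, 255 mm long, 29 mm high, lying behind the bar rest. Origin at the centre of its underside, long along its y.
- tailstock_point (a point): Tip of the tailstock's point, on the spindle axis (130 mm up) at lathe y -291 mm; axes as the lathe's. The tailstock is fixed at the far end of the bed, its body from lathe y -317 to -373 mm, 54 mm wide, top at z 157 mm, with a small lever up to z 185 mm and a handwheel behind.

How it is judged:
By the outcome, as a careful person would: the job done as asked, in the order asked, and still so for the second after the job is handed in, with the robot touching nothing.
It also fails if it takes over 58 s, if anything falls off the work surface, if the arm or the gripper's body presses on something with over 40 N, if the wrist force passes 120 N, or if a joint passes its speed limit or range.

## Working session

There is one attempt and no reset: what is moved stays moved. The work goes in short steps, Python scripts to look and compute and a tool call to move; the robot and the scene stay as the last step left them, time stands still between calls to the robot, and variables do not carry over. Pictures are saved under pics/ and viewed, and the job is handed in when it is done.

Besides the shell and the picture viewer there is one more tool, called after ">>>" as name(argument=value, ...), one argument or row to a line, values as JSON. carry_out: Moves the arm, as the interface text tells. Its arguments: {"type":"object","properties":{"series":{"type":"array"},"force":{"type":"number"}},"required":["series"]}

```bash
mkdir -p pics; ls; python3 - <<'E'
from workcell import telemetry, imaging
import cv2,numpy as np
print(telemetry.observe())
for n in ["scene","top"]:
    im,d=imaging.grab_frame(n); cv2.imwrite(f"pics/{n}0.png",im); np.save(f"pics/{n}0.npy",d)
    c=imaging.camera_info(n); print(n,c)
print(imaging.camera_info("wrist"))
E
```

```text
pics
{'clock': 0.0, 'qpos': array([ 1.17177232,  0.52200861, -0.03633373,  1.59999251,  0.02120223,
        1.02106509, -0.11274156]), 'qd': array([-2.53329065e-04, -5.81769074e-04, -8.84440156e-04,  5.92514088e-05,
       -1.22069381e-03,  9.38795848e-04, -1.73613909e-04]), 'joint_efforts': array([-3.59976046e-03, -9.27107191e+01,  1.97787210e+00, -3.69931626e+01,
        1.75708754e-02,  8.12171667e-03,  3.03859508e-05]), 'position': array([ 0.20169743, -0.59122127,  0.23073456]), 'tool_rot': array([-3.14050671e+00,  7.48040597e-05,  3.28878888e-01]), 'force': array([-0.24472986, -0.0242776 , -0.02153556]), 'moment': array([-0.03389345, -0.04230708,  0.01469877]), 'grip_width': 0.0854518543190657}
scene {'mtx': array([[403.95347332,   0.        , 318.44321541],
       [  0.        , 403.95347332, 204.48714014],
       [  0.        ,   0.        ,   1.        ]]), 'extrinsics': array([[-0.88449309, -0.22175901,  0.41048133,  0.09251605],
       [-0.4660566 ,  0.46055085, -0.7554364 ,  0.92672685],
       [-0.0215227 , -0.85948581, -0.5107063 ,  0.72106253],
       [ 0.        ,  0. 
[... 281 characters left out ...]
      [-0.99955804, -0.02165238, -0.02036885,  0.03308981],
       [ 0.02415959, -0.19244297, -0.98101071,  1.01384562],
       [ 0.        ,  0.        ,  0.        ,  1.        ]])}
{'mtx': array([[289.75656414,   0.        , 315.38654907],
       [  0.        , 289.75656414, 203.6992768 ],
       [  0.        ,   0.        ,   1.        ]]), 'hand_eye': array([[-8.02913139e-04, -9.46113880e-01, -3.23833107e-01,
         8.47342620e-02],
       [ 9.99998674e-01, -1.21843522e-03,  1.08039108e-03,
        -5.03143656e-04],
       [-1.41674266e-03, -3.23831810e-01,  9.46113604e-01,
        -1.42229721e-01],
       [ 0.00000000e+00,  0.00000000e+00,  0.00000000e+00,
         1.00000000e+00]])}
```

View pics/scene0.png

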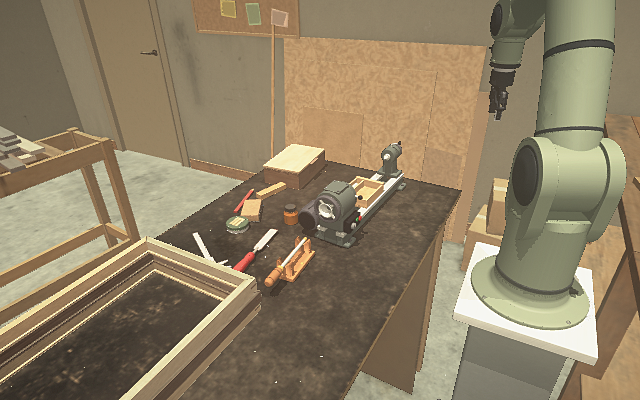

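View pics/top0.png

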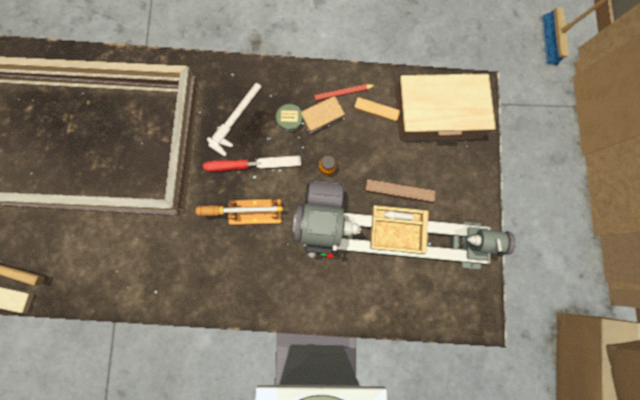

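The top view shows the lathe running right (tailstock, ~490,242) to left (handwheel, ~298,226). The bar lies in its rest at ~(255,210), and the tray is at ~(400,230). Next I'll enlarge these.

```bash
cat > h.py <<'E'
import numpy as np,cv2
from workcell import imaging,telemetry
from scipy.spatial.transform import Rotation as R
def Tw(s):
    T=np.eye(4);T[:3,:3]=R.from_euler('xyz',s['tool_rot']).as_matrix();T[:3,3]=s['position'];return T
def ext(n,s=None):
    c=imaging.camera_info(n)
    return (c['mtx'],c['extrinsics'] if n!='wrist' else Tw(s)@c['hand_eye'])
def depro(K,E,u,v,d):
    p=np.array([(u-K[0,2])/K[0,0]*d,(v-K[1,2])/K[1,1]*d,d]);return E[:3,:3]@p+E[:3,3]
def atz(K,E,u,v,z):
    r=E[:3,:3]@np.array([(u-K[0,2])/K[0,0],(v-K[1,2])/K[1,1],1]);return E[:3,3]+r*(z-E[2,3])/r[2]
def proj(K,E,p):
    q=E[:3,:3].T@(np.asarray(p)-E[:3,3]);return K[:2,:2]@(q[:2]/q[2])+K[:2,2]
def cloud(K,E,d):
    v,u=np.mgrid[:d.shape[0],:d.shape[1]]
    P=np.stack([(u-K[0,2])/K[0,0]*d,(v-K[1,2])/K[1,1]*d,d],-1);return P@E[:3,:3].T+E[:3,3]
def crop(im,x0,y0,x1,y1,f,name):
    cv2.imwrite(name,cv2.resize(im[y0:y1,x0:x1],None,fx=f,fy=f,interpolation=cv2.INTER_CUBIC))
E
python3 - <<'E'
from h import *
im=cv2.imread("pics/top0.png");d=np.load("pics/top0.npy")
crop(im,185,170,345,270,5,"pics/tA.png");crop(im,340,170,520,270,4,"pics/tB.png")
K,E=ext("top");P=cloud(K,E,d)
for u,v in [(255,270),(210,211),(240,209),(325,225),(316,163),(385,188),(400,235),(490,242),(300,226),(250,165)]:
    print(u,v,P[v,u].round(4))
E
```

```text
255 270 [ 4.280e-01  1.751e-01 -1.000e-04]
210 211 [0.5698 0.2853 0.0577]
240 209 [0.5772 0.2125 0.0523]
325 225 [0.5263 0.0037 0.1815]
316 163 [0.7156 0.0242 0.0008]
385 188 [ 0.6445 -0.1575  0.0278]
400 235 [ 0.5194 -0.187   0.0588]
490 242 [ 0.4989 -0.3675  0.1531]
300 226 [0.5243 0.0579 0.1706]
250 165 [0.7031 0.2006 0.0103]
```

View pics/tA.png

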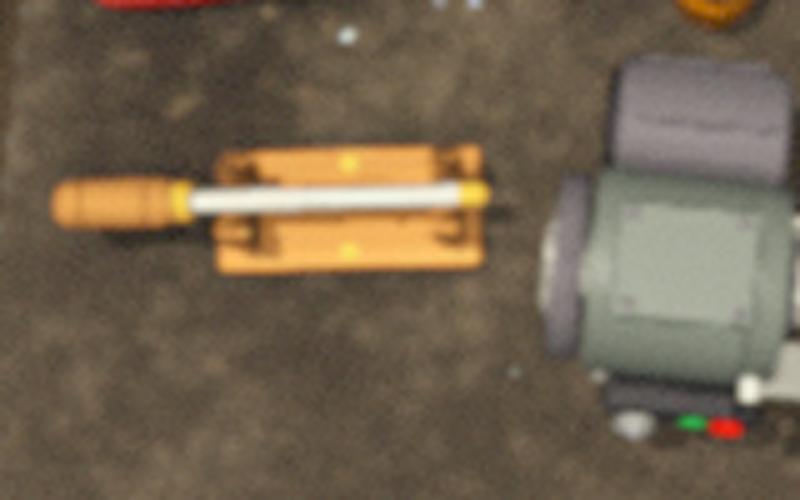

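View pics/tB.png

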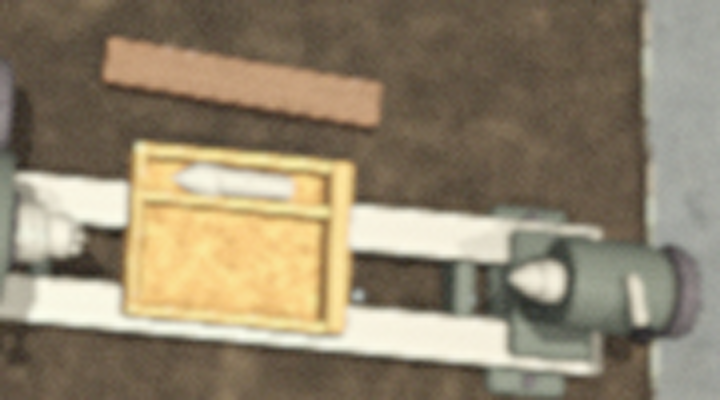

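```bash
python3 - <<'E'
from h import *
K,E=ext("top")
B=lambda u,v,z: atz(K,E,340+u/4,170+v/4,z)
A=lambda u,v,z: atz(K,E,185+u/5,170+v/5,z)
fl=[B(60,318,.05),B(560,369,.05)];bk=[B(90,180,.05),B(480,216,.05)]
print("front",fl,"back",bk)
for l in (fl,bk):
    dd=l[0]-l[1]; print("yaw",np.arctan2(-dd[0],dd[1]))
print("bed end",B(601,300,.05))
print("tail tip",B(511,279,.13))
print("nose?",B(85,240,.13))
print("tray end top: outer corners",B(353,160,.085),B(343,333,.085), "inner-left corners",B(135,143,.08),B(125,316,.08))
print("bar handle end",A(53,203,.046),"tip",A(490,195,.046))
print("bar axis pts (top 0.051)",A(200,200,.046),A(455,194,.046))
print("handle mid",A(115,203,.046), "collar", A(190,201,.046))
print("rest corners (z .014)",A(217,273,.014),A(484,264,.014),A(480,145,.014),A(220,150,.014))
print("jar/blank",B(103,80,.028),B(380,128,.028))
# head stock
d=np.load("pics/top0.npy");P=cloud(K,E,d)
m=(P[...,2]>.14)&(P[...,2]<.2)&(P[...,0]>.4)&(P[...,0]<.7)&(abs(P[...,1])<.15)
Q=P[m];print(Q.min(0),Q.max(0))
# rod ridge from depth
m=(P[...,2]>.047)&(P[...,2]<.075)&(P[...,0]>.5)&(P[...,0]<.63)&(P[...,1]>.1)&(P[...,1]<.34)
Q=P[m];
for a in np.arange(.1,.33,.015):
    q=Q[(Q[:,1]>=a)&(Q[:,1]<a+.015)]
    if len(q): print(round(a,3),len(q),q[:,0].mean().round(4),q[:,0].min().round(4),q[:,0].max().round(4),q[:,2].max().round(4))
E
```

```text
front [array([ 0.48219847, -0.0762228 ,  0.05      ]), array([ 0.45661864, -0.38698447,  0.05      ])] back [array([ 0.56879042, -0.09518891,  0.05      ]), array([ 0.55098617, -0.34198202,  0.05      ])]
yaw -0.08212820844770852
yaw -0.07201764439560045
bed end [ 0.49967871 -0.41559028  0.05      ]
tail tip [ 0.50489329 -0.32689598  0.13      ]
nose? [ 0.52247068 -0.08152961  0.13      ]
tray end top: outer corners [ 0.57942369 -0.25183551  0.085     ] [ 0.47455068 -0.24194277  0.085     ] inner-left corners [ 0.58795309 -0.11898967  0.08      ] [ 0.48248427 -0.11195509  0.08      ]
bar handle end [0.57179317 0.3244091  0.046     ] tip [0.58048083 0.10562558 0.046     ]
bar axis pts (top 0.051) [0.57486035 0.251131   0.046     ] [0.58061877 0.12328284 0.046     ]
handle mid [0.5724433  0.29349431 0.046     ] collar [0.57424691 0.25609945 0.046     ]
rest corners (z .014) [0.5417884  0.24716746 0.014     ] [0.54923795 0.10983669 0.014     ] [0.61187205 0.11420378 0.014     ] [0.60626565 0.24964873 0.014     ]
jar/blank [ 0.63801699 -0.10688789  0.028     ] [ 0.61009583 -0.28782386  0.028     ]
[ 0.4639059  -0.07052425  0.14032504] [0.58051612 0.07424479 0.18633206]
0.1 7 0.5815 0.5775 0.5848 0.0527
0.115 59 0.5781 0.5583 0.6017 0.0585
0.13 60 0.5821 0.5582 0.6018 0.0577
0.145 24 0.58 0.5759 0.5842 0.0539
0.16 22 0.5788 0.5735 0.5838 0.0549
0.175 22 0.5773 0.5733 0.581 0.0538
0.19 23 0.5769 0.5729 0.5806 0.0531
0.205 24 0.576 0.5719 0.5804 0.0549
0.22 63 0.5752 0.5542 0.5981 0.059
0.235 65 0.5761 0.5537 0.5967 0.0591
0.25 39 0.5738 0.566 0.5812 0.0584
0.265 55 0.5731 0.5612 0.5844 0.0615
0.28 60 0.5717 0.5609 0.5832 0.0623
0.295 57 0.5711 0.5606 0.583 0.0615
0.31 43 0.5707 0.5602 0.5828 0.0601
```

>>> carry_out(
  series=[
    [0.395,-0.201,0,0,0,-1.165,255],
    [0.395,-0.201,0,0,0,-1.165,255],
    [0.395,-0.201,0,0,0,-1.165,255],
    [0.395,-0.201,0,0,0,-1.165,255],
    [0.395,-0.201,0,0,0,-1.165,255],
    [0.395,-0.201,0,0,0,-1.165,255],
    [0.395,-0.201,0,0,0,-1.165,255],
    [0.395,-0.201,0,0,0,-1.165,255],
    [0.395,-0.201,0,0,0,-1.165,255],
    [0.395,-0.201,0,0,0,-1.165,255],
  ],
)

```text
clock: 1.35
position: [0.5098, -0.275, 0.2312]
tool_rot: [-3.141, 0.0, 1.492]
force: [-0.1, 0.5, -0.2]
grip_width: -0.0
```

```bash
python3 - <<'E'
from h import *
s=telemetry.observe();print(s)
im,d=imaging.grab_frame("wrist");cv2.imwrite("pics/w1.png",im);np.save("pics/w1.npy",d)
K,E=ext("wrist",s);np.save("pics/w1E.npy",E)
E
```

```text
{'clock': 1.35, 'qpos': array([ 0.67890421,  0.47252558, -0.40058187,  1.70914982,  0.21273169,
        1.00342182,  0.12365185]), 'qd': array([ 0.00665719, -0.00234772, -0.00427437, -0.00168406, -0.00147332,
        0.00067324, -0.00163296]), 'joint_efforts': array([-1.47589177e+00, -8.48736262e+01, -5.88943541e+00, -3.58429384e+01,
       -2.42920563e-02, -1.50723348e-02, -9.28938913e-03]), 'position': array([ 0.5098085 , -0.27499655,  0.23115464]), 'tool_rot': array([-3.14096299e+00,  4.39803780e-04,  1.49178986e+00]), 'force': array([-0.10769798,  0.53682192, -0.16293615]), 'moment': array([ 0.00676968, -0.0489186 , -0.02690604]), 'grip_width': -3.551001996504713e-05}
```

View pics/w1.png

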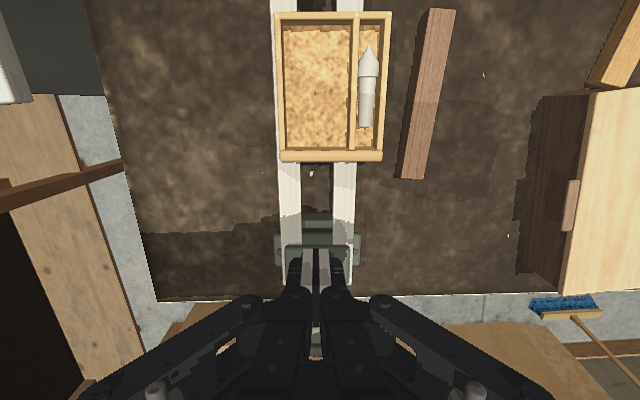

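The tray's outer end wall runs from (280,161) to (382,161), and the bed rails show at u≈272 to 357. Next I'll turn these into positions.

```bash
python3 - <<'E'
from h import *
s=telemetry.observe();K,_=ext("wrist",s);E=np.load("pics/w1E.npy");d=np.load("pics/w1.npy");P=cloud(K,E,d)
print(atz(K,E,280,160,.085),atz(K,E,382,161,.085))
print("bed edges",atz(K,E,281,190,.05),atz(K,E,354,190,.05),atz(K,E,272,5,.05))
print(P[155,330],P[200,290])
E
```

```text
[ 0.47797538 -0.24086266  0.085     ] [ 0.57969482 -0.25000588  0.085     ]
bed edges [ 0.4701515  -0.28182964  0.05      ] [ 0.55465505 -0.28858494  0.05      ] [ 0.48331748 -0.09847243  0.05      ]
[ 0.52821685 -0.24012715  0.08341603] [ 0.47923212 -0.29486575  0.04986883]
```

>>> carry_out(
  series=[
    [0,0,0.06,0,0,0,255],
    [0,0,0.11,0,0,0,255],
    [0,0,0.15,0,0,0,255],
    [0,0,0.163,0,0,0,255],
    [0.015,0,0.163,0,0,0,255],
    [0.025,0,0.163,0,0,0,255],
    [0.035,0,0.163,0,0,0,255],
    [0.045,0,0.163,0,0,0,255],
    [0.055,0,0.163,0,0,0,255],
    [0.062,0,0.163,0,0,0,255],
  ],
)

```text
clock: 2.65
position: [0.5158, -0.2112, 0.0685]
tool_rot: [3.141, -0.0, 1.494]
force: [0.7, -2.2, 1.3]
grip_width: -0.0
```

>>> carry_out(
  series=[
    [0.01,0,0,0,0,0,255],
    [0.016,0,0,0,0,0,255],
    [0.02,0,0,0,0,0,255],
    [0.022,0,0,0,0,0,255],
    [0.022,0,0,0,0,0,255],
  ],
)

```text
clock: 3.28
position: [0.5171, -0.1899, 0.0682]
tool_rot: [-3.141, -0.0, 1.494]
force: [-0.3, -0.3, 0.9]
grip_width: -0.0001
```

>>> carry_out(
  series=[
    [0.002,0,0,0,0,0,255],
    [0.004,0,0,0,0,0,255],
    [0.004,0,0,0,0,0,255],
  ],
)

```text
clock: 3.65
position: [0.5174, -0.1858, 0.0682]
tool_rot: [-3.141, -0.0, 1.494]
force: [-0.3, 0.3, 0.7]
grip_width: -0.0
```

>>> carry_out(
  series=[
    [0.002,0,0,0,0,0,255],
    [0.003,0,0,0,0,0,255],
    [0.003,0,0,0,0,0,255],
  ],
)

```text
clock: 4.03
position: [0.5178, -0.1828, 0.0683]
tool_rot: [-3.142, -0.0, 1.494]
force: [-0.0, -0.2, -0.8]
grip_width: -0.0003
```

```bash
python3 - <<'E'
from h import *
s=telemetry.observe();print(s['force'],s['position'])
im,d=imaging.grab_frame("wrist");cv2.imwrite("pics/w2.png",im);np.save("pics/w2.npy",d)
K,E=ext("wrist",s);np.save("pics/w2E.npy",E)
im,d=imaging.grab_frame("top");cv2.imwrite("pics/top2.png",im);crop(im,340,180,460,270,6,"pics/top2c.png")
E
```

```text
[-0.02500637 -0.21106705 -0.80923834] [ 0.51775994 -0.18284845  0.06827658]
```

View pics/w2.png

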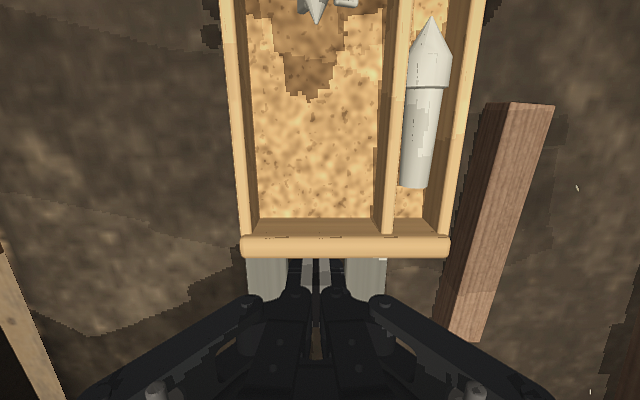

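View pics/top2c.png

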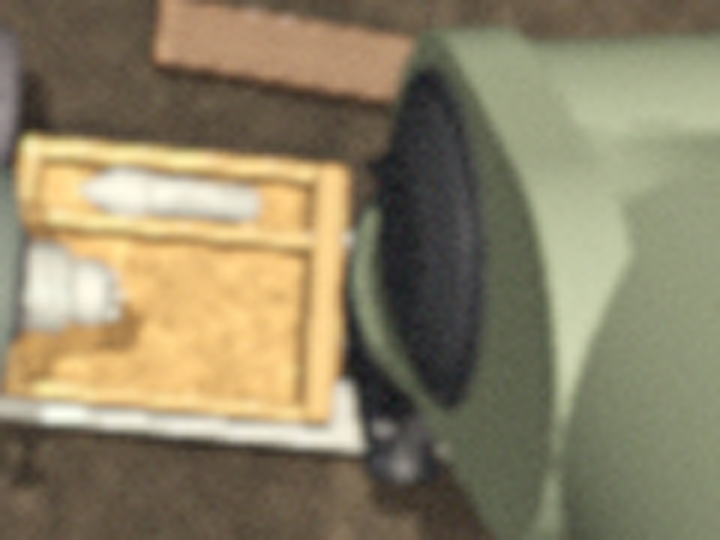

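The tray is nearly home: its end wall is at v≈250 in the wrist view, just ahead of the fingers. I'll creep forward until contact shows.

>>> carry_out(
  series=[
    [0.002,0,0,0,0,0,255],
    [0.004,0,0,0,0,0,255],
    [0.004,0,0,0,0,0,255],
  ],
)

```text
clock: 4.5
position: [0.5179, -0.1819, 0.0684]
tool_rot: [3.141, 0.003, 1.491]
force: [0.8, -17.1, -3.6]
grip_width: 0.0
```

>>> carry_out(
  series=[
    [0.002,0,0,0,0,0,255],
    [0.004,0,0,0,0,0,255],
    [0.004,0,0,0,0,0,255],
  ],
)

```text
clock: 4.88
position: [0.5178, -0.1817, 0.0685]
tool_rot: [3.141, 0.007, 1.489]
force: [1.4, -39.2, -6.0]
grip_width: -0.0004
```

>>> carry_out(
  series=[
    [-0.012,0,0,0,0,0,255],
    [-0.03,0,0,0,0,0,255],
    [-0.03,0,-0.06,0,0,0,255],
    [-0.03,0,-0.12,0,0,0,255],
    [-0.03,0,-0.18,0,0,0,255],
    [-0.03,0,-0.2,0,0,0,255],
  ],
)

```text
clock: 5.62
position: [0.5169, -0.2056, 0.272]
tool_rot: [3.137, 0.001, 1.494]
force: [-0.5, 0.4, -0.5]
grip_width: -0.0001
```

```bash
python3 - <<'E'
from h import *
im=cv2.imread("pics/scene0.png");crop(im,260,165,380,255,6,"pics/s0c.png")
s=telemetry.observe();print(s['position'],s['tool_rot'])
E
```

```text
[ 0.51694491 -0.20563358  0.27203781] [3.13707493e+00 1.11388742e-03 1.49359924e+00]
```

View pics/s0c.png

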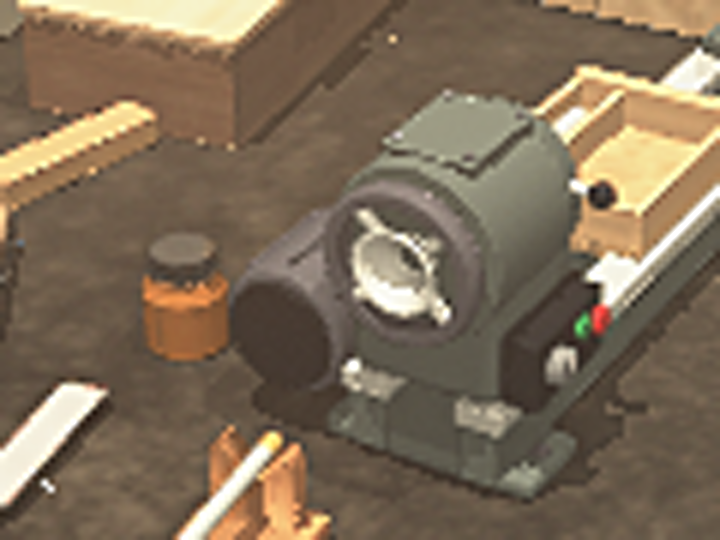

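>>> carry_out(
  series=[
    [0.05,0.004,0,0,0,-0.03,0],
    [0.11,0.008,0,0,0,-0.05,0],
    [0.41,0.016,0,0,0,-0.129,0],
    [0.41,0.016,0,0,0,-0.129,0],
    [0.41,0.016,0,0,0,-0.129,0],
    [0.41,0.016,0,0,0,-0.129,0],
    [0.41,0.016,0,0,0,-0.129,0],
    [0.41,0.016,0,0,0,-0.129,0],
    [0.41,0.016,0,0,0,-0.129,0],
  ],
)

```text
clock: 6.75
position: [0.5637, 0.2019, 0.2681]
tool_rot: [-3.141, 0.0, 1.623]
force: [0.8, -0.7, -0.6]
grip_width: 0.0858
```

```bash
python3 - <<'E'
from h import *
s=telemetry.observe();print(s['force'],s['position'],s['tool_rot'],abs(s['qd']).max())
im,d=imaging.grab_frame("wrist");cv2.imwrite("pics/w3.png",im);np.save("pics/w3.npy",d)
K,E=ext("wrist",s);np.save("pics/w3E.npy",E)
K,E=ext("scene");print("mouth scene",atz(K,E,325.2,212,.13))
E
```

```text
[ 0.75716678 -0.68662734 -0.64419756] [0.5636712  0.20185931 0.26807512] [-3.14106401e+00  3.53598211e-04  1.62261959e+00] 0.022229859940975844
mouth scene [0.53163432 0.0804049  0.13      ]
```

View pics/w3.png

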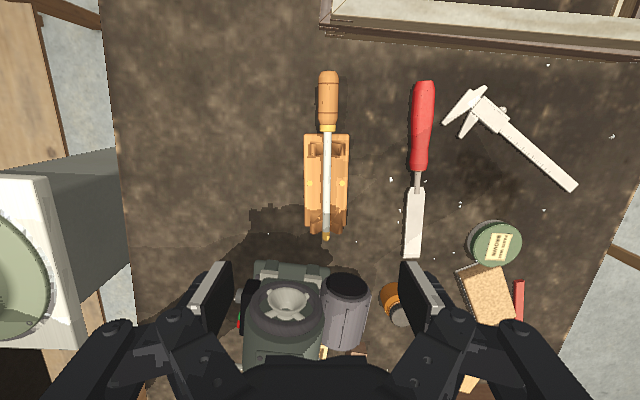

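The wrist view shows the bar (handle 328,72 to 130, tip 326,238), the rest, and the spindle mouth at (288,298). I'll enlarge the last two.

```bash
python3 - <<'E'
from h import *
im=cv2.imread("pics/w3.png")
crop(im,240,255,340,355,6,"pics/w3a.png");crop(im,270,55,390,245,3,"pics/w3b.png")
E
```

```text
(no output)
```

View pics/w3a.png

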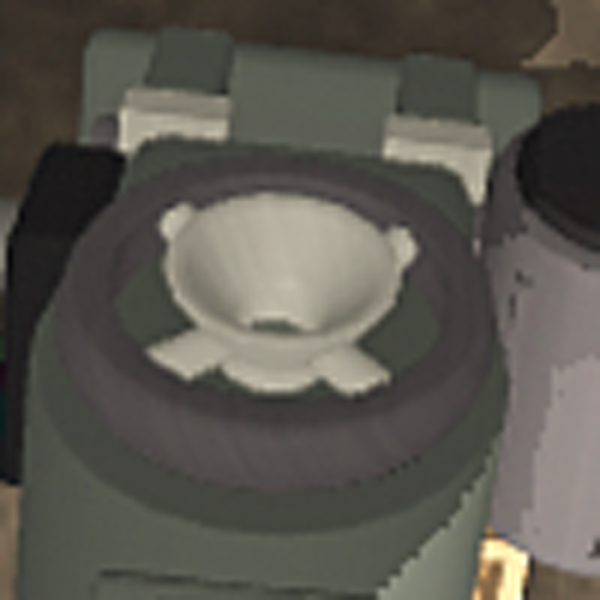

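View pics/w3b.png

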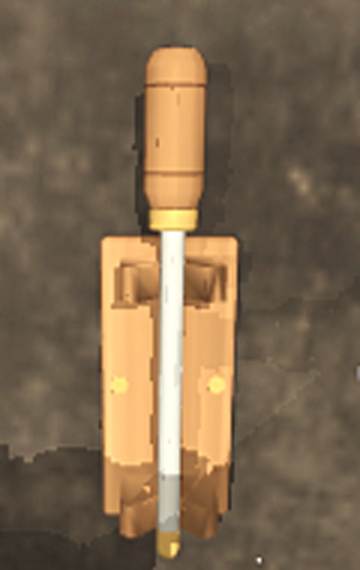

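```bash
python3 - <<'E'
from h import *
K,_=ext("wrist",telemetry.observe());E=np.load("pics/w3E.npy");d=np.load("pics/w3.npy")
print("mouth",atz(K,E,240+286/6,255+268/6,.13))
p=lambda u,v:(270+u/3,55+v/3)
print("rim L/R",atz(K,E,240+165/6,255+268/6,.13),atz(K,E,240+408/6,255+268/6,.13))
psi=-.077
for M in ([.537,.071],[.535,.074],[.533,.072]):
    ex=np.array([np.cos(psi),np.sin(psi),0]);M=np.array([*M,.13])
    for r in (18,):
        print(M,[((proj(K,E,M+r/1e3*(np.cos(t)*ex+np.sin(t)*np.array([0,0,1])))-[240,255])*6).round() for t in np.arange(0,6.28,np.pi/2)])
print("handle end",atz(K,E,*p(176,46),.046),"collar",atz(K,E,*p(172,229),.046),"tip",atz(K,E,*p(168,556),.046))
print("rod",atz(K,E,*p(172.5,240),.046),atz(K,E,*p(170,520),.046))
print("handle",atz(K,E,*p(176,120),.046))
print("rest corners",[atz(K,E,*p(u,v),.014) for u,v in((103,238),(238,239),(232,514),(105,514))])
E
```

```text
mouth [0.53933469 0.07115933 0.13      ]
rim L/R [0.51608027 0.06996818 0.13      ] [0.56278049 0.07236028 0.13      ]
[0.537 0.071 0.13 ] [array([367., 278.]), array([264., 331.]), array([180., 258.]), array([283., 211.])]
[0.535 0.074 0.13 ] [array([357., 265.]), array([254., 317.]), array([170., 245.]), array([273., 198.])]
[0.533 0.072 0.13 ] [array([346., 273.]), array([242., 326.]), array([160., 253.]), array([263., 206.])]
handle end [0.57374526 0.3233963  0.046     ] collar [0.57660764 0.2552722  0.046     ] tip [0.58425852 0.10792058 0.046     ]
rod [0.57709491 0.25090201 0.046     ] [0.58402735 0.12610436 0.046     ]
handle [0.57549253 0.29693405 0.046     ]
rest corners [array([0.54758382, 0.24709544, 0.014     ]), array([0.60767448, 0.24972922, 0.014     ]), array([0.61656695, 0.11684618, 0.014     ]), array([0.5537306 , 0.11363183, 0.014     ])]
```

```bash
python3 - <<'E'
from h import *
K,E=ext("top");P=cloud(K,E,np.load("pics/top0.npy"))
for u,v in [(184,100),(180,150),(178,205),(165,203),(172,180),(150,199)]: print(u,v,P[v,u].round(3))
m=(P[...,1]>.3)&(P[...,1]<.5)&(P[...,0]>.4)&(P[...,0]<.75); print(P[m][:,2].max())
E
```

```text
184 100 [0.845 0.361 0.096]
180 150 [0.716 0.362 0.087]
178 205 [0.583 0.366 0.056]
165 203 [0.58  0.38  0.103]
172 180 [0.635 0.368 0.107]
150 199 [0.594 0.429 0.074]
0.10734735482118529
```

>>> carry_out(
  series=[
    [0.055,0.0146,0.02,0,0,0,0],
    [0.0855,0.0146,0.07,0,0,0,0],
    [0.0855,0.0146,0.12,0,0,0,0],
    [0.0855,0.0146,0.16,0,0,0,0],
    [0.0855,0.0146,0.16,0,0,0,0],
  ],
)

```text
clock: 7.42
position: [0.5729, 0.2866, 0.1061]
tool_rot: [-3.138, 0.002, 1.621]
force: [0.3, -0.5, 0.3]
grip_width: 0.0853
```

```bash
python3 - <<'E'
from h import *
s=telemetry.observe();print(s['force'],s['position'],s['tool_rot'],abs(s['qd']).max())
im,d=imaging.grab_frame("wrist");cv2.imwrite("pics/w4.png",im);np.save("pics/w4.npy",d)
K,E=ext("wrist",s);np.save("pics/w4E.npy",E)
E
```

```text
[ 0.31336542 -0.47146211  0.33233348] [0.57289439 0.28658534 0.10612365] [-3.13755815e+00  2.24983741e-03  1.62142943e+00] 0.06047530446886493
```

View pics/w4.png

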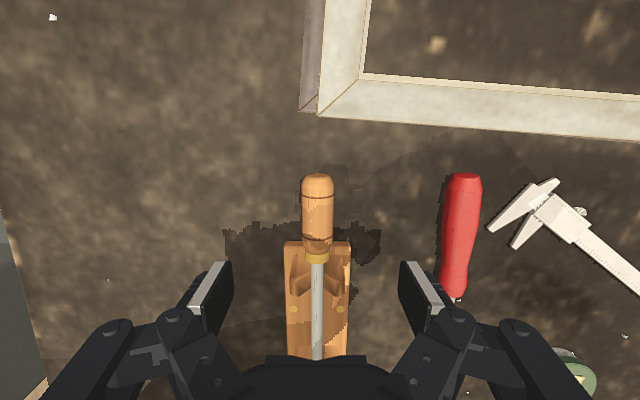

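```bash
python3 - <<'E'
from h import *
K,_=ext("wrist",telemetry.observe());E=np.load("pics/w4E.npy");d=np.load("pics/w4.npy");P=cloud(K,E,d)
for n,u,v in (("end",317,173),("collar",317,263),("mid",317,210),("rod",317.5,300),("rod",317.5,345)): print(n,atz(K,E,u,v,.046),P[int(v),int(u)])
print(P[250,446])
E
```

```text
end [0.57300116 0.32439208 0.046     ] [0.57307707 0.32309226 0.04038333]
collar [0.57676961 0.25148489 0.046     ] [0.57642088 0.25790604 0.05684539]
mid [0.57445155 0.29633184 0.046     ] [0.57421203 0.30061799 0.05757718]
rod [0.57900114 0.21639355 0.046     ] [0.57837275 0.22031484 0.0511495 ]
rod [0.58149568 0.16865521 0.046     ] [0.58077215 0.17389125 0.05124982]
[0.69144553 0.25396173 0.01792924]
```

>>> carry_out(
  series=[
    [0,0.001,0.04,0,0,0,0],
    [0,0.001,0.07,0,0,0,0],
    [0,0.001,0.083,0,0,0,0],
    [0,0.001,0.083,0,0,0,120],
    [0,0.001,0.083,0,0,0,255],
    [0,0.001,0.083,0,0,0,255],
    [0,0.001,0.083,0,0,0,255],
    [0,0.001,0.083,0,0,0,255],
  ],
  force=100,
)

```text
clock: 8.48
position: [0.5746, 0.289, 0.0257]
tool_rot: [3.142, -0.0, 1.623]
force: [-3.5, -0.5, 5.9]
grip_width: 0.0214
```

>>> carry_out(
  series=[
    [0,0,0,0,0,0,255],
    [0,0,0,0,0,0,255],
  ],
)

```text
clock: 8.72
position: [0.5746, 0.289, 0.0256]
tool_rot: [3.142, -0.0, 1.623]
force: [-4.3, 0.8, 5.3]
grip_width: 0.0216
```

```bash
python3 - <<'E'
from h import *
s=telemetry.observe();print(s['force'],s['moment'],s['position'])
im,d=imaging.grab_frame("wrist");cv2.imwrite("pics/w5.png",im);np.save("pics/w5.npy",d)
K,E=ext("wrist",s);np.save("pics/w5E.npy",E)
im,d=imaging.grab_frame("scene");crop(im,230,190,350,310,6,"pics/s5.png")
E
```

```text
[-4.34424374  0.75957783  5.30027293] [-0.24851806  0.75989988 -0.16453153] [0.57459502 0.28903291 0.0256482 ]
```

View pics/w5.png

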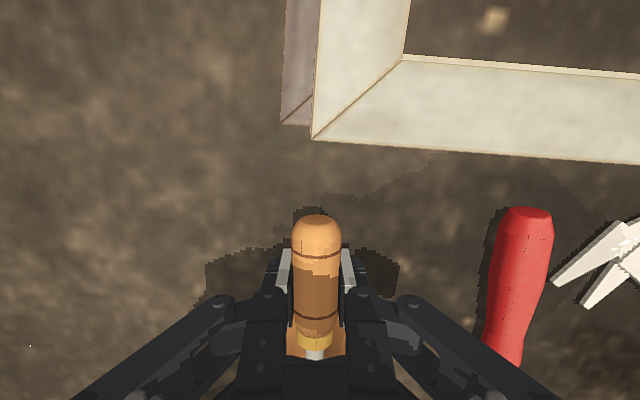

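View pics/s5.png

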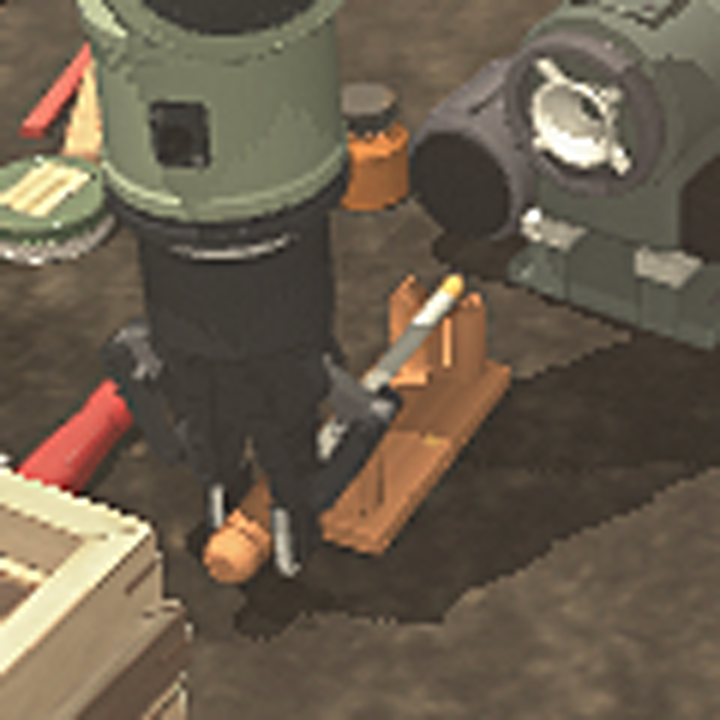

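>>> carry_out(
  series=[
    [0,0,-0.006,0,0,0,255],
    [0,0,-0.015,0,0,0,255],
    [0,0,-0.03,0,0,0,255],
    [0,0,-0.05,0,0,0,255],
    [0,0,-0.07,0,0,0,255],
    [0,0,-0.084,0,0,0,255],
    [0,0,-0.084,0,0,0,255],
    [0,0,-0.084,0,0,0,255],
  ],
)

```text
clock: 9.82
position: [0.5745, 0.2885, 0.1088]
tool_rot: [-3.141, 0.0, 1.623]
force: [0.1, 0.2, -1.9]
grip_width: 0.0215
```

```bash
python3 - <<'E'
from h import *
s=telemetry.observe();print(s['force'],s['moment'],s['position'],s['tool_rot'],s['grip_width'])
im,d=imaging.grab_frame("scene");np.save("pics/s6.npy",d);cv2.imwrite("pics/s6f.png",im);crop(im,230,160,350,280,6,"pics/s6.png")
im,d=imaging.grab_frame("top");np.save("pics/t6.npy",d);cv2.imwrite("pics/t6f.png",im);crop(im,185,170,345,270,5,"pics/t6.png")
E
```

```text
[ 0.06320784  0.19908672 -1.8550033 ] [ 0.06982519  0.08847522 -0.01926492] [0.57447417 0.2885359  0.10880868] [-3.14098753e+00  4.00921408e-04  1.62271620e+00] 0.021539633026764753
```

View pics/s6.png

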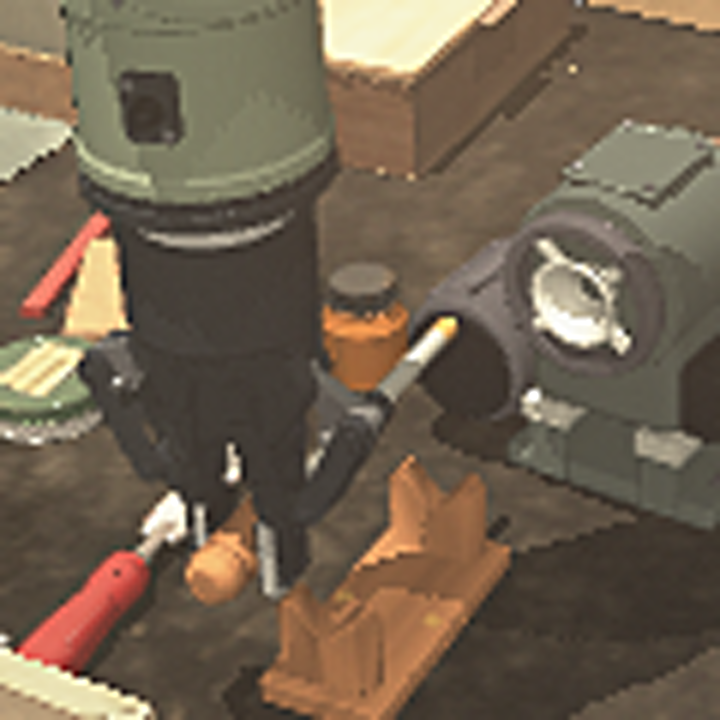

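View pics/t6.png

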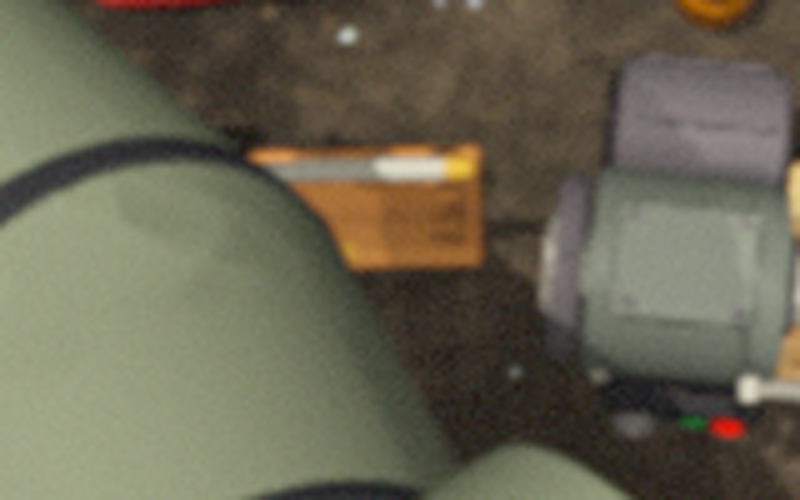

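```bash
cat >> h.py <<'E'
def tri(obs):
    A=[];b=[]
    for (K,E,u,v) in obs:
        r=E[:3,:3]@np.array([(u-K[0,2])/K[0,0],(v-K[1,2])/K[1,1],1]);r/=np.linalg.norm(r)
        M=np.eye(3)-np.outer(r,r);A.append(M);b.append(M@E[:3,3])
    x,res,_,_=np.linalg.lstsq(np.vstack(A),np.hstack(b),rcond=None);return x,np.sqrt(res)
E
python3 - <<'E'
from h import *
S=ext("scene");T=ext("top");W=ext("wrist",telemetry.observe())[0],np.load("pics/w3E.npy")
print("tip",tri([(*S,230+453/6,160+322/6),(*T,185+478/5,170+167/5)]))
print("initial tip",tri([(*S,260+275/6,165+436/6),(*T,185+488/5,170+195/5)]))
print("mouth S+W",tri([(*S,325.2,212),(*W,240+286/6,255+268/6)]))
print("mouth S+W'",tri([(*S,230+572/6,160+303/6),(*W,240+286/6,255+268/6)]))
ds=np.load("pics/s6.npy");P=cloud(*S,ds)
for u,v in((453,325),(440,335),(425,350)): print(P[int(160+v/6),int(230+u/6)])
dt=np.load("pics/t6.npy");P=cloud(*T,dt)
for u in range(300,480,20): print(u,P[int(170+167/5),int(185+u/5)])
E
```

```text
tip (array([0.58083885, 0.10556924, 0.12538266]), array([0.00049552]))
initial tip (array([0.58132767, 0.10703055, 0.0442068 ]), array([0.00089727]))
mouth S+W (array([0.53911992, 0.06434287, 0.11975525]), array([0.00138024]))
mouth S+W' (array([0.53865615, 0.06681577, 0.12507945]), array([0.00075624]))
[0.57705783 0.11404038 0.13002913]
[0.57680082 0.12537327 0.13327012]
[0.57691214 0.14160244 0.13286259]
300 [0.57905327 0.18684452 0.13294118]
320 [0.57921317 0.1776455  0.1331607 ]
340 [0.57902652 0.16813296 0.13541926]
360 [0.58005613 0.15968787 0.13052565]
380 [0.57965256 0.15001666 0.13405583]
400 [0.57979043 0.14080409 0.13440418]
420 [0.5809108  0.13223855 0.12900171]
440 [0.58037669 0.12257139 0.13328482]
460 [0.58081323 0.11350661 0.13189105]
```

>>> carry_out(
  series=[
    [-0.007,-0.007,-0.001,0,0,0.04,255],
    [-0.014,-0.015,-0.002,0,0,0.085,255],
    [-0.021,-0.022,-0.002,0,0,0.129,255],
    [-0.021,-0.022,-0.002,0,0,0.129,255],
    [-0.021,-0.022,-0.002,0,0,0.129,255],
  ],
)

```text
clock: 10.55
position: [0.554, 0.2669, 0.1114]
tool_rot: [3.141, -0.0, 1.494]
force: [-0.3, -0.2, -0.9]
grip_width: 0.0214
```

```bash
python3 - <<'E'
from h import *
s=telemetry.observe();print(s['force'],s['moment'],s['position'],s['tool_rot'],s['grip_width'])
im,d=imaging.grab_frame("scene");np.save("pics/s7.npy",d);cv2.imwrite("pics/s7f.png",im);crop(im,280,170,370,240,8,"pics/s7.png")
im,d=imaging.grab_frame("top");np.save("pics/t7.npy",d);cv2.imwrite("pics/t7f.png",im);crop(im,245,190,345,250,8,"pics/t7.png")
im,d=imaging.grab_frame("wrist");cv2.imwrite("pics/w7.png",im)
E
```

```text
[-0.3381615  -0.20543986 -0.94464312] [ 0.1374178   0.00089148 -0.00195438] [0.55398318 0.2668755  0.11138139] [ 3.14134926e+00 -2.56361867e-04  1.49425015e+00] 0.0213603127678148
```

View pics/s7.png

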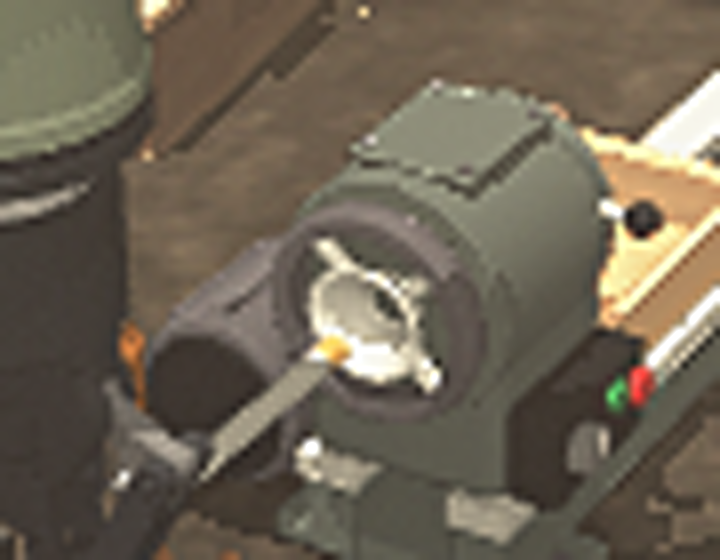

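View pics/t7.png

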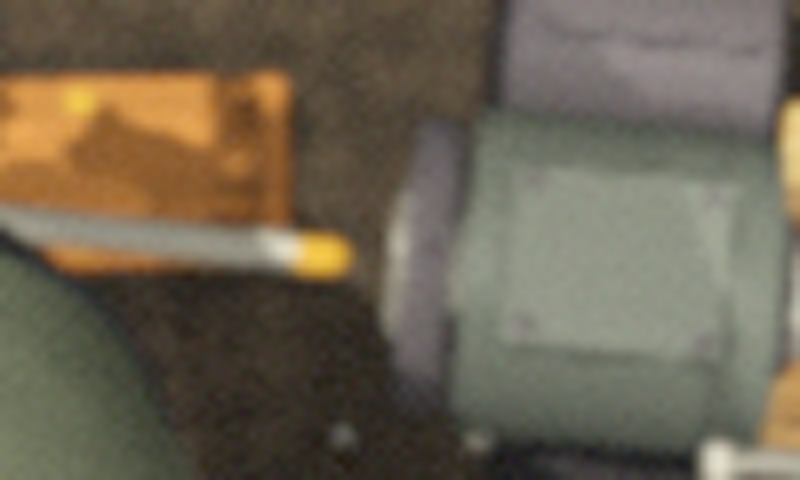

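```bash
python3 - <<'E'
from h import *
S=ext("scene");T=ext("top")
e=np.array([.0769,.997,0]);M=np.array([.5385,.071,.13])
q=lambda p:((proj(*S,p)-[280,170])*8).round(1); t=lambda p:((proj(*T,p)-[245,190])*8).round(1)
for a in (0,.015,.05,.08):print(a,q(M+a*e),t(M+a*e))
# handwheel rim projection, outer hub
ex=np.array([.997,-.0769,0]);z=np.array([0,0,1])
for r,y in((.018,0),(.043,-.003)):
    print(r,[q(M+y*e+r*(np.cos(a)*ex+np.sin(a)*z)) for a in np.arange(0,6.2,np.pi/4)])
print("tip tri",tri([(*S,280+340/8,170+347/8),(*T,245+352/8,190+256/8)]))
E
```

```text
0 [356.3 318.8] [399.3 253.7]
0.015 [333.7 338.3] [347.3 248.6]
0.05 [279.3 385.4] [225.7 236.8]
0.08 [230.7 427.5] [121.5 226.7]
0.018 [array([312.8, 305.3]), array([324.8, 278.2]), array([355.6, 274.6]), array([387.2, 297.1]), array([400.5, 332.4]), array([387.8, 359.3]), array([357. , 362.2]), array([326.1, 340. ])]
0.043 [array([257.9, 283.3]), array([285.5, 218.1]), array([359.1, 208.2]), array([435.6, 262.3]), array([467.3, 347.6]), array([435.8, 411.5]), array([362.3, 417.5]), array([289.8, 364.8])]
tip tri (array([0.53796397, 0.0847281 , 0.12621773]), array([6.9922868e-05]))
```

>>> carry_out(
  series=[
    [0,0,0.001,0,-0.012,0,255],
    [-0.006,0,0.001,0,-0.012,0,255],
    [-0.012,0,0.001,0,-0.012,0,255],
    [-0.018,0,0.001,0,-0.012,0,255],
    [-0.023,0,0.001,0,-0.012,0,255],
    [-0.028,0,0.001,0,-0.012,0,255],
    [-0.028,0,0.001,0,-0.012,0,255],
  ],
)

```text
clock: 11.58
position: [0.5518, 0.2383, 0.1103]
tool_rot: [3.142, 0.012, 1.493]
force: [-0.2, -0.0, -1.7]
grip_width: 0.0211
```

```bash
python3 - <<'E'
from h import *
s=telemetry.observe();print(s['force'],s['moment'],s['position'],s['tool_rot'],s['grip_width'])
im,d=imaging.grab_frame("scene");crop(im,280,170,370,240,8,"pics/s8.png")
E
```

```text
[-1.56847723e-01 -1.42642030e-03 -1.66059743e+00] [ 0.12458043 -0.00847551 -0.04279369] [0.55176326 0.23828482 0.1103418 ] [3.14150323 0.01213685 1.49328908] 0.02110566728529841
```

View pics/s8.png

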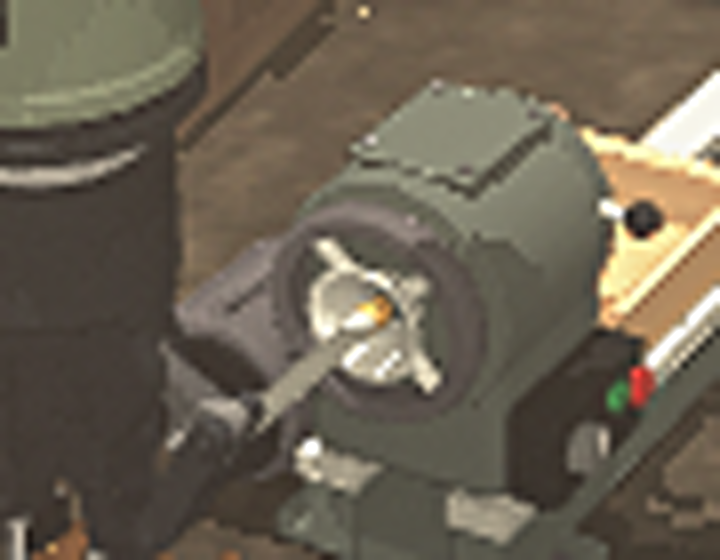

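>>> carry_out(
  series=[
    [-0.005,0,0,0,0,0,255],
    [-0.01,0,0,0,0,0,255],
    [-0.014,0,0,0,0,0,255],
    [-0.014,0,0,0,0,0,255],
  ],
)

```text
clock: 12.12
position: [0.5507, 0.2244, 0.1105]
tool_rot: [3.142, 0.012, 1.493]
force: [0.0, 0.3, -1.2]
grip_width: 0.0219
```

```bash
python3 - <<'E'
from h import *
s=telemetry.observe();print(s['force'],s['moment'],s['position'],s['tool_rot'],s['grip_width'])
im,d=imaging.grab_frame("scene");crop(im,280,170,370,240,8,"pics/s9.png")
E
```

```text
[ 0.03425161  0.25213462 -1.2260688 ] [ 0.09748193 -0.01556598 -0.03406816] [0.55065247 0.22436227 0.11051479] [3.14154126 0.01213663 1.49326274] 0.021931343127384643
```

View pics/s9.png

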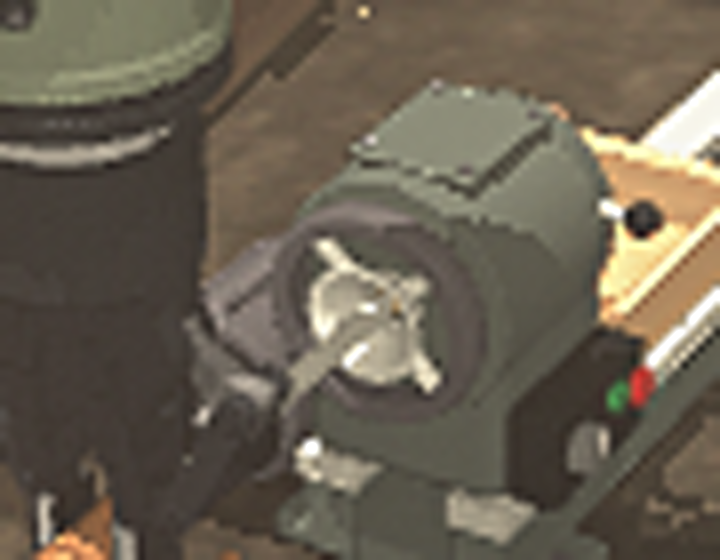

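>>> carry_out(
  series=[
    [-0.006,0,0,0,0,0,255],
    [-0.012,0,0,0,0,0,255],
    [-0.018,0,0,0,0,0,255],
    [-0.024,0,0,0,0,0,255],
    [-0.024,0,0,0,0,0,255],
  ],
)

```text
clock: 12.8
position: [0.5488, 0.2002, 0.1108]
tool_rot: [3.142, 0.012, 1.493]
force: [-0.1, -0.1, -2.0]
grip_width: 0.0213
```

>>> carry_out(
  series=[
    [-0.006,0,0,0,0,0,255],
    [-0.012,0,0,0,0,0,255],
    [-0.018,0,0.0005,0,0,0,255],
    [-0.024,0,0.0005,0,0,0,255],
    [-0.024,0,0.0005,0,0,0,255],
  ],
)

```text
clock: 13.42
position: [0.5469, 0.1763, 0.1106]
tool_rot: [-3.142, 0.012, 1.493]
force: [-0.7, -0.0, -1.2]
grip_width: 0.0212
```

>>> carry_out(
  series=[
    [-0.006,0,0,0,0,0,255],
    [-0.012,0,0,0,0,0,255],
    [-0.017,0,0.0003,0,0,0,255],
    [-0.021,0,0.0003,0,0,0,255],
    [-0.025,0,0.0003,0,0,0,255],
    [-0.028,0,0.0003,0,0,0,255],
  ],
)

```text
clock: 14.18
position: [0.5449, 0.1504, 0.1108]
tool_rot: [3.141, 0.01, 1.494]
force: [0.7, 9.9, -2.3]
grip_width: 0.0212
```

>>> carry_out(
  series=[
    [-0.003,0,0,0,0,0,255],
    [-0.006,0,0,0,0,0,255],
    [-0.008,0,0,0,0,0,255],
  ],
)

```text
clock: 14.55
position: [0.5443, 0.143, 0.111]
tool_rot: [3.141, 0.009, 1.495]
force: [0.4, 9.7, -1.9]
grip_width: 0.0218
```

>>> carry_out(
  series=[
    [-0.003,0,0,0,0,0,255],
    [-0.006,0,0,0,0,0,255],
    [-0.009,0,0,0,0,0,255],
    [-0.012,0,0,0,0,0,255],
    [-0.015,0,0,0,0,0,255],
    [-0.017,0,0,0,0,0,255],
  ],
)

```text
clock: 15.3
position: [0.5427, 0.1235, 0.1108]
tool_rot: [-3.141, 0.013, 1.493]
force: [-0.3, -0.3, -2.1]
grip_width: 0.0217
```

>>> carry_out(
  series=[
    [-0.003,0,0,0,0,0,255],
    [-0.006,0,0,0,0,0,255],
    [-0.008,0,0,0,0,0,255],
    [-0.008,0,0,0,0,0,255],
  ],
)

```text
clock: 15.8
position: [0.5422, 0.1159, 0.111]
tool_rot: [3.142, 0.012, 1.493]
force: [-0.5, 0.4, -2.1]
grip_width: 0.0211
```

```bash
python3 - <<'E'
from h import *
s=telemetry.observe();print(s['force'],s['moment'],s['position'],s['tool_rot'],s['grip_width'])
im,d=imaging.grab_frame("scene");crop(im,280,130,420,235,5,"pics/s10.png")
im,d=imaging.grab_frame("top");crop(im,290,190,450,270,5,"pics/t10.png")
E
```

```text
[-0.53366832  0.37843893 -2.11757782] [ 0.08686199 -0.01481241 -0.01347069] [0.54222873 0.11593789 0.11100798] [3.14153628 0.01201819 1.49346989] 0.02111533588722708
```

View pics/s10.png

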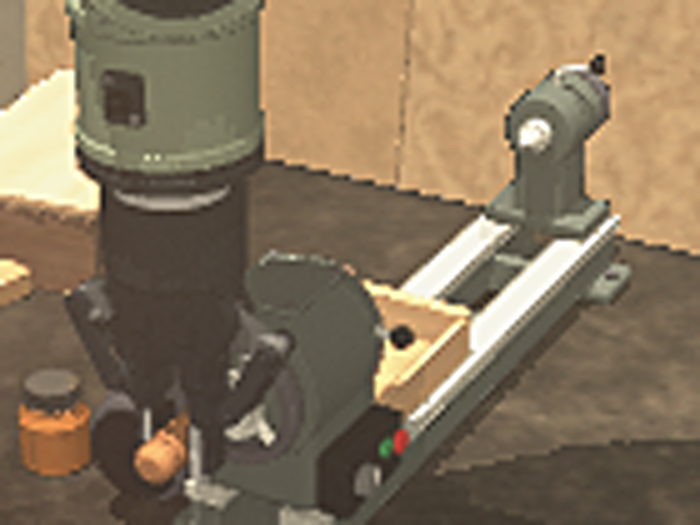

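View pics/t10.png

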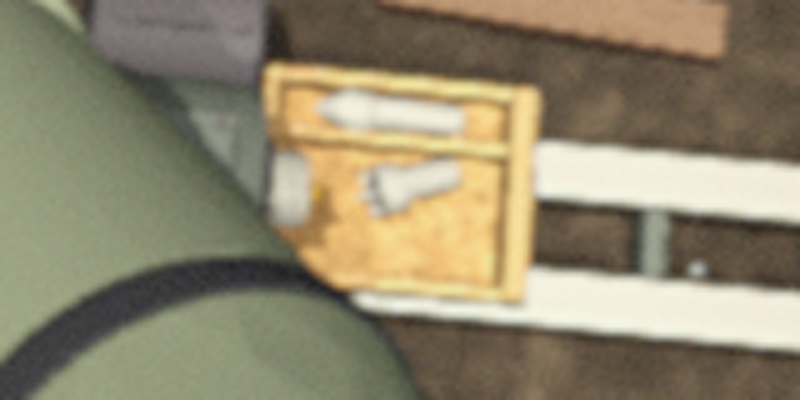

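The centre lies in the tray's main compartment at (410,185) in the top crop. Its shank and head are clear of the nose, and the brass tip shows at the nose. Next I'll draw the bar out.

>>> carry_out(
  series=[
    [0.01,0,0,0,0,0,255],
    [0.025,0,-0.0001,0,0,0,255],
    [0.041,0,-0.0002,0,0,0,255],
    [0.057,0,-0.0003,0,0,0,255],
    [0.073,0,-0.0005,0,0,0,255],
    [0.089,0,-0.0006,0,0,0,255],
    [0.105,0,-0.0008,0,0,0,255],
    [0.121,0,-0.0008,0,0,0,255],
    [0.137,0,-0.0008,0,0,0,255],
    [0.155,0,-0.0008,0,0,0,255],
  ],
)

```text
clock: 17.15
position: [0.5542, 0.2717, 0.1099]
tool_rot: [-3.142, 0.012, 1.494]
force: [1.1, 0.8, -0.6]
grip_width: 0.0215
```

```bash
python3 - <<'E'
from h import *
s=telemetry.observe();print(s['force'],s['moment'],s['position'],s['tool_rot'],s['grip_width'])
im,d=imaging.grab_frame("scene");np.save("pics/s11.npy",d);crop(im,280,170,370,240,8,"pics/s11.png")
im,d=imaging.grab_frame("top");np.save("pics/t11.npy",d);crop(im,245,190,345,250,8,"pics/t11.png")
E
```

```text
[ 1.1002962   0.7682996  -0.61042462] [ 0.12679729 -0.0559555   0.02615734] [0.55423258 0.27165901 0.10989308] [-3.1415763   0.0120612   1.49353064] 0.021485967433328444
```

View pics/s11.png

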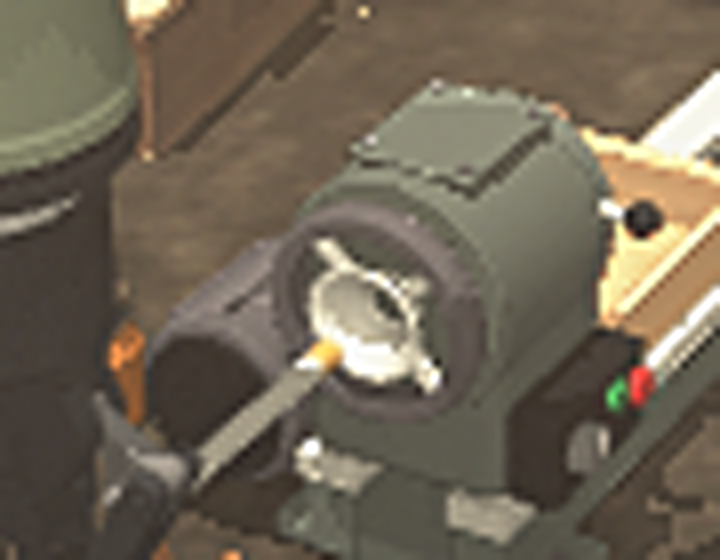

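View pics/t11.png

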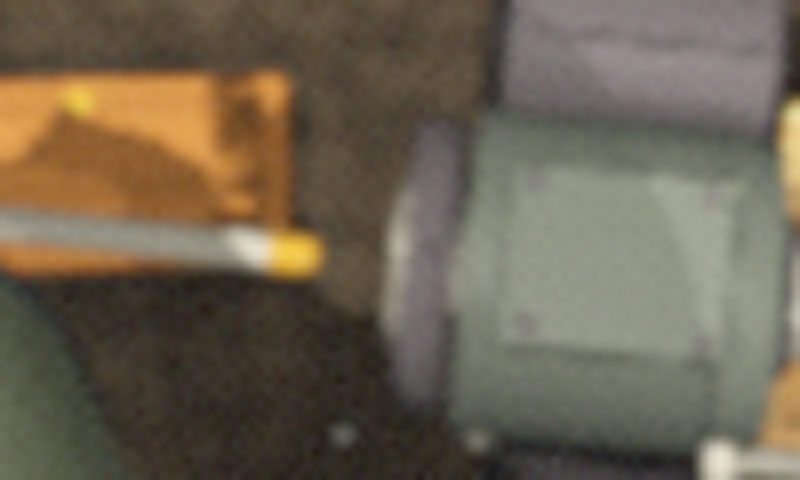

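```bash
python3 - <<'E'
from h import *
S=ext("scene");T=ext("top")
print("tip tri",tri([(*S,280+341/8,170+349/8),(*T,245+324/8,190+254/8)]))
P=cloud(*T,np.load("pics/t11.npy"))
for v in (224,230,236,242,248): print([P[int(190+v/8),int(245+u/8)].round(4) for u in (60,180,250,290)])
E
```

```text
tip tri (array([0.53606617, 0.09174933, 0.13020342]), array([0.00284613]))
[array([0.5443, 0.1686, 0.1359]), array([0.5451, 0.1346, 0.135 ]), array([0.559 , 0.1236, 0.0326]), array([ 0.5639,  0.1137, -0.0027])]
[array([0.5443, 0.1686, 0.1359]), array([0.5451, 0.1346, 0.135 ]), array([0.559 , 0.1236, 0.0326]), array([ 0.5639,  0.1137, -0.0027])]
[array([0.5421, 0.1686, 0.1352]), array([0.5427, 0.1345, 0.1354]), array([0.5432, 0.114 , 0.1352]), array([ 0.5612,  0.1135, -0.002 ])]
[array([0.5397, 0.1684, 0.1358]), array([0.5401, 0.1341, 0.1379]), array([0.5408, 0.1139, 0.1361]), array([0.541 , 0.1025, 0.1365])]
[array([0.5521, 0.1867, 0.0158]), array([0.5383, 0.1344, 0.1347]), array([0.5386, 0.1139, 0.1349]), array([0.5384, 0.1023, 0.1384])]
```

>>> carry_out(
  series=[
    [0.005,0.0065,0,0,0,-0.043,255],
    [0.01,0.013,0,0,0,-0.086,255],
    [0.0148,0.0194,0,0,0,-0.129,255],
    [0.0148,0.0194,0.015,0,0,-0.129,255],
    [0.0148,0.0194,0.035,0,0,-0.129,255],
    [0.0148,0.0194,0.052,0,0,-0.129,255],
    [0.0148,0.0194,0.052,0,0,-0.129,255],
    [0.0148,0.0194,0.052,0,0,-0.129,255],
  ],
)

```text
clock: 18.25
position: [0.5746, 0.2835, 0.0579]
tool_rot: [-3.14, 0.012, 1.623]
force: [0.1, 0.8, -1.7]
grip_width: 0.0215
```

```bash
python3 - <<'E'
from h import *
s=telemetry.observe();print(s['force'],s['moment'],s['position'],s['tool_rot'],s['grip_width'])
im,d=imaging.grab_frame("scene");np.save("pics/s12.npy",d);crop(im,250,190,340,280,8,"pics/s12.png")
im,d=imaging.grab_frame("top");np.save("pics/t12.npy",d);crop(im,215,180,315,240,8,"pics/t12.png")
E
```

```text
[ 0.06939317  0.79729302 -1.72928853] [0.11775361 0.03106347 0.01539009] [0.57462949 0.28349609 0.05794261] [-3.1401925   0.01170357  1.62269302] 0.0215040967611227
```

View pics/s12.png

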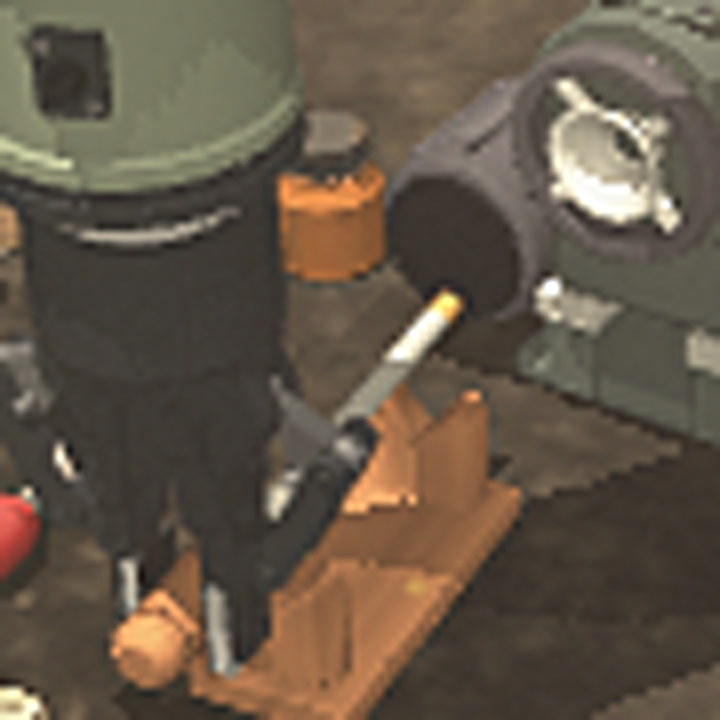

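View pics/t12.png

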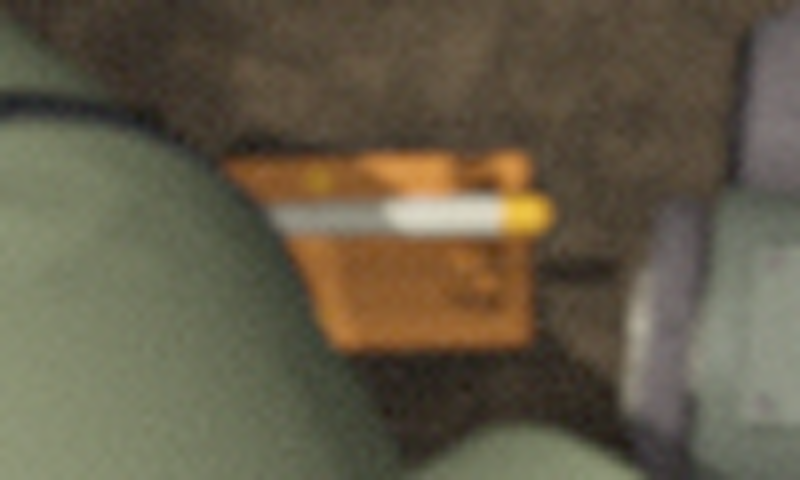

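>>> carry_out(
  series=[
    [0,0,0.01,0,0,0,255],
    [0,0,0.019,0,0,0,255],
    [0,0,0.025,0,0,0,255],
    [0,0,0.029,0,0,0,255],
    [0,0,0.029,0,0,0,255],
  ],
)

```text
clock: 18.98
position: [0.5744, 0.2829, 0.0284]
tool_rot: [-3.14, 0.012, 1.623]
force: [-0.5, 1.0, -1.4]
grip_width: 0.0214
```

>>> carry_out(
  series=[
    [0,0,0.0015,0,0,0,255],
    [0,0,0.003,0,0,0,255],
    [0,0,0.003,0,0,0,255],
  ],
)

```text
clock: 19.35
position: [0.5745, 0.283, 0.0259]
tool_rot: [-3.14, 0.012, 1.623]
force: [-2.0, 0.0, 2.8]
grip_width: 0.0214
```

```bash
python3 - <<'E'
from h import *
im,d=imaging.grab_frame("scene");np.save("pics/s13.npy",d);crop(im,250,190,340,280,8,"pics/s13.png")
im,d=imaging.grab_frame("top");P=cloud(*ext("top"),d)
s=(P[...,1]>.1)&(P[...,1]<.2)&(abs(P[...,0]-.58)<.03)&(P[...,2]>.045)&(P[...,2]<.075)
for a in np.arange(.1,.2,.015):
    q=P[s&(P[...,1]>=a)&(P[...,1]<a+.015)]
    if len(q):print(a.round(3),len(q),q[:,0].mean().round(4),np.median(q[:,2]).round(4))
E
```

```text
0.1 17 0.5804 0.0536
0.115 66 0.578 0.0537
0.13 59 0.5825 0.0533
0.145 24 0.5797 0.0532
0.16 24 0.5777 0.0532
0.175 14 0.5772 0.0523
```

View pics/s13.png

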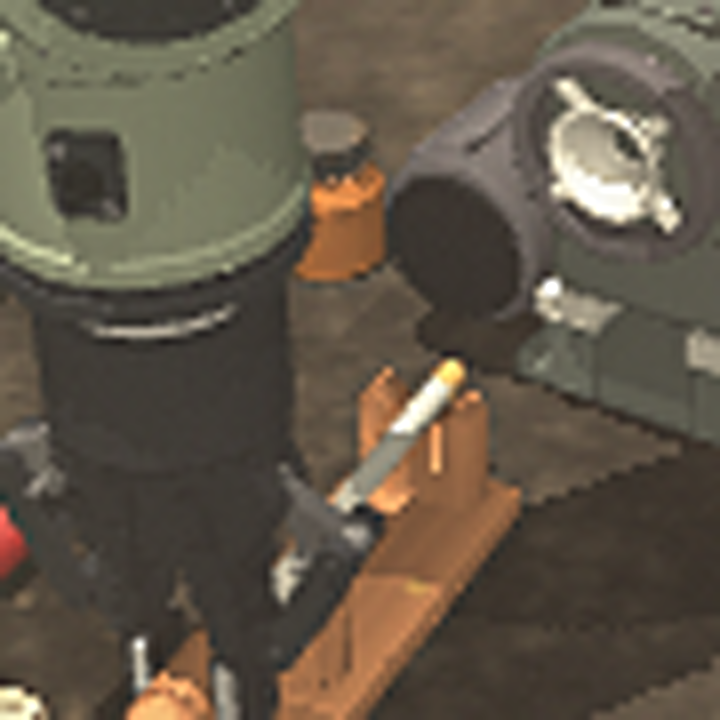

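>>> carry_out(
  series=[
    [0,0,0.001,0,0,0,255],
    [0,0,0.001,0,0,0,190],
    [0,0,0.001,0,0,0,170],
    [0,0,0.001,0,0,0,140],
    [0,0,0.001,0,0,0,80],
    [0,0,0.001,0,0,0,0],
    [0,0,0.001,0,0,0,0],
    [0,0,0.001,0,0,0,0],
  ],
  force=20,
)

```text
clock: 20.45
position: [0.5745, 0.2829, 0.0247]
tool_rot: [-3.14, 0.012, 1.623]
force: [0.7, -0.4, 0.9]
grip_width: 0.0855
```

>>> carry_out(
  series=[
    [0,0,-0.02,0,0,0,0],
    [0,0,-0.06,0,0,0,0],
    [0,0,-0.12,0,0,0,0],
    [0,0,-0.17,0,0,0,0],
    [0,0,-0.2,0,0,0,0],
    [-0.06,0,-0.23,0,0,0,0],
    [-0.06,0,-0.23,0,0,0,0],
  ],
)

```text
clock: 21.32
position: [0.5793, 0.2222, 0.259]
tool_rot: [3.139, 0.013, 1.618]
force: [-0.6, 0.6, -0.9]
grip_width: 0.0854
```

```bash
python3 - <<'E'
from h import *
s=telemetry.observe();print(s)
im,d=imaging.grab_frame("wrist");cv2.imwrite("pics/w14.png",im);np.save("pics/w14.npy",d);np.save("pics/w14E.npy",ext("wrist",s)[1])
im,d=imaging.grab_frame("scene");crop(im,230,160,380,290,5,"pics/s14.png")
E
```

```text
{'clock': 21.325, 'qpos': array([-0.10945277,  0.53338719, -0.53795121,  1.56011318,  0.30512392,
        1.1348885 , -0.66973796]), 'qd': array([ 0.00933203,  0.00757222, -0.03183296,  0.01665387, -0.01894084,
       -0.00314735,  0.01965124]), 'joint_efforts': array([ 1.88455850e+00, -9.44018769e+01, -8.04865927e+00, -3.80177486e+01,
        2.24571372e-02,  5.34331631e-01,  9.41795893e-01]), 'position': array([0.5792811 , 0.22216905, 0.25901537]), 'tool_rot': array([3.13891505, 0.01265262, 1.61845882]), 'force': array([-0.58379932,  0.63716843, -0.87020505]), 'moment': array([ 0.11993463, -0.01966902, -0.01563581]), 'grip_width': 0.0853954493706878}
```

View pics/w14.png

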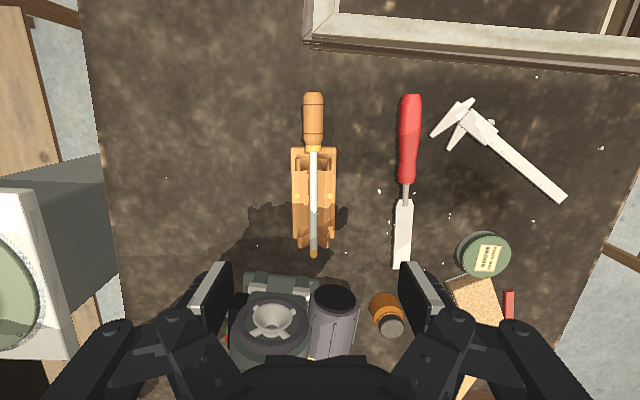

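View pics/s14.png

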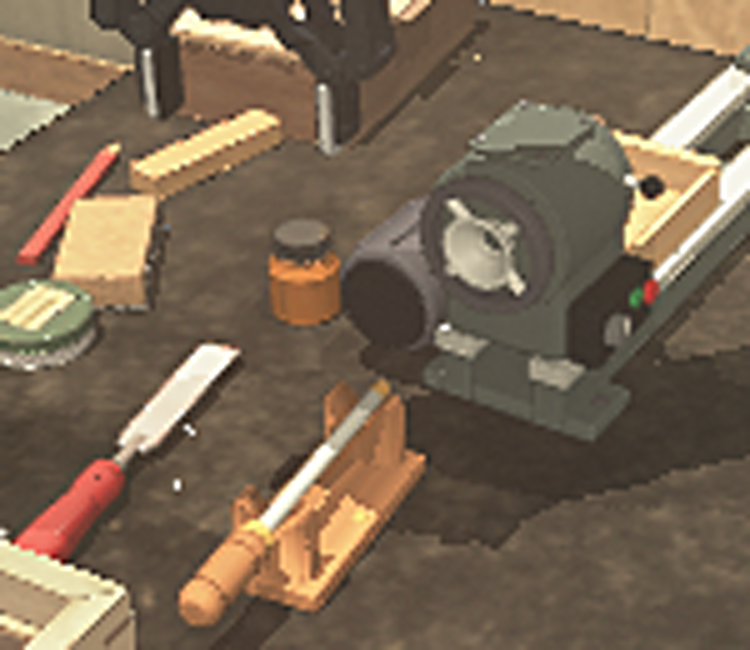

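The bar is back in the rest: handle 313,92 to 150, tip 313,255 in the wrist view. I'll check that it's level and that the tray is home.

```bash
python3 - <<'E'
from h import *
K=imaging.camera_info("wrist")["mtx"];E=np.load("pics/w14E.npy");P=cloud(K,E,np.load("pics/w14.npy"))
for v in (100,120,140,158,170,185,200,215,230,245,252):
    r=P[v,305:322]; i=r[:,2].argmax(); print(v,r[i].round(4))
im=cv2.imread("pics/w14.png");crop(im,270,80,360,265,4,"pics/w14c.png")
im,d=imaging.grab_frame("top");np.save("pics/t14.npy",d);cv2.imwrite("pics/t14f.png",im);crop(im,195,150,455,270,3,"pics/t14.png")
E
```

```text
100 [0.5759 0.3082 0.4002]
120 [0.5763 0.2868 0.0587]
140 [0.5773 0.2644 0.0581]
158 [0.5771 0.242  0.0512]
170 [0.5766 0.2272 0.0513]
185 [0.5774 0.208  0.0511]
200 [0.5795 0.1882 0.0507]
215 [0.5791 0.1678 0.0515]
230 [0.584  0.1465 0.0511]
245 [0.5716 0.1243 0.0523]
252 [0.5855 0.1138 0.0513]
```

View pics/w14c.png

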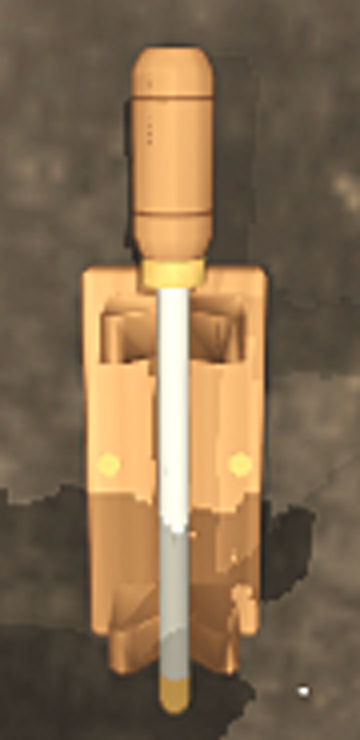

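View pics/t14.png

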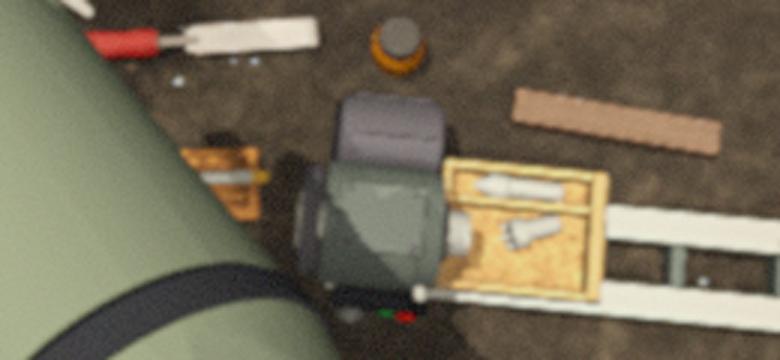

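```bash
python3 - <<'E'
from workcell import ticket,telemetry
print(telemetry.observe()['clock']);print(ticket.job_done())
E
```

```text
21.475
the job is handed in; nothing more can be done
None
```

I handed the job in at 21.5 s, and the checks I made showed no failures.

- **Tray:** I slid it along the bed until it stopped hard against the headstock. The pushing force rose to about 39 N at the stop, and that was the fingertips, not the gripper's body. The last top view shows the tray in the same place.
- **Centre:** I gripped the bar by its handle and pushed it through the spindle. The centre gave about 10 N of resistance, then dropped. The top view shows it lying in the tray's main compartment, and the gripper never came near it.
- **Bar:** I drew it fully out and laid it back in the rest. Along the rod its top reads about 51 mm above the bench, which is right for a level rod in both notches. The arm is raised clear of everything.
- **Bystanders:** the blank, jar and chisel look undisturbed in the last pictures. I judged this by eye and didn't measure their positions.

**Disagreements:**
- The cameras differed by about 3 mm sideways, so I used the grasp position to correct for it.
- The bar slipped about 3 mm in the grip while pushing, and I allowed for that when placing it.
- The gripper read about 21.5 mm on the 24 mm handle, but the hold stayed firm.

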